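Move the charged battery pack from the charger to the microscopist's gooseneck lamp

TASK

The battery pack is charged: free it from the low charger by pressing the charger's spring catch and slide it off, then slide it onto the rail of the gooseneck lamp until its catch clicks and holds it. Go gently: never force the pack or the catches, and do not disturb the other things on the desk.

Things in the scene. Friction and masses are not known exactly. Their poses are not given: they have to be found in the camera images.
- pack: Battery pack, a dark block of 0.3 to 0.5 kg: base flange 66 (x) x 46 (y) x 6 mm and on it a ribbed body 66 x 32 mm, 46 mm high in all, alike at both ends. Origin: centre of its underside, x along its length (the way it slides), z up. It starts locked in the charger, its x along the charger's x.
- charger: Charger: low grey housing fixed to the desk, no gooseneck. Origin on the rail's centre line at desk height, z up, x along the rail, into it; the open end faces -x. Housing: x -85 to +85, y -40 to +72 mm; its flat top, z = 30 mm, is the rail floor. The locked pack's origin is at x +23 mm; a tooth at x -10 mm holds its rear end against the ejector at its front.
- charger_pad (a point): Centre of the top of the charger's catch pad: black, ribbed, 22 (x) x 20 (y) mm, at x -32, y +56 mm, 10 mm above the housing's top. It goes straight down 6 mm to a soft stop and springs up again. With the pack locked, 3 to 8 N frees it, at 5 mm down or more; the ejector then throws the pack back 15 mm (origin at x +8 mm), still under the lips, and it stays there.
- charger_channel (a point): On the floor, x = +12 mm: start of the channel, which runs to the end stop at x = +58. It is 48.4 mm wide; two lips, 38 mm apart, underside 7.5 and top 11.5 mm above the floor, hold the pack's flange down, so the pack goes in and out only by sliding along x. With the pack's origin at x = -23 mm or less its flange is clear of the lips and can be lifted or set down.
- charger_catch (a joint): How far the charger's catch is down, m: 0 = up, 0.005 = tooth level with the rail floor, 0.006 = bottom of its travel.
- lamp: Gooseneck lamp's base: cream housing fixed to the desk, x -85 to +155, y -40 to +72 mm; top and rail floor at z = 45 mm. Frame and rail as the charger's, but its latch unit (end stop, ejector, tooth, pad, as one piece) is clamped up to 18 mm to either side of the charger's x values, unseen by the poses: feel for it. Gooseneck 0.19 m high at x +115, y +48, head to x +230 mm. No pack at first.
- lamp_runway (a point): On the lamp's rail floor at x = -40 mm, y = 0: a good place for the pack's origin when setting it down. From x = -56 to +12 the floor is open above, between two guides 7 mm high that narrow like a funnel from 67 to 48.5 mm apart. The pack pushes the catch's tooth down by its own weight and lies flat; then it is slid to +x, e.g. pushed from behind.
- lamp_channel (a point): On the lamp's floor, x = +12 mm: start of its channel (to its end stop), as the charger's. The catch's steel tooth, 14 mm wide, 5 mm high, on the centre line, has its steep face at x = -10 mm (+-18, see lamp) and slopes down to -x. Once the pack's rear end passes it (pack origin at about x = +23, +-18 mm) it snaps up behind and holds the pack, which rests on it when let go.
- lamp_catch (a joint): How far the lamp's catch is down, m: as the charger's. Held down (0.005) while the pack lies over it; back to 0 as it clicks behind the pack. The rigid end stop (30 mm high) is met only 2.5 mm past the click; the sprung ejector (16 mm wide, 12 to 24 mm above the floor) acts over the last 15 mm before the click, with 3 N rising to 5 N; with friction, sliding home takes 4 to 13 N.
- oil: Bystander: small amber bottle, radius 14, height 62 mm, standing beside the charger. Origin under its centre.
- dish: Bystander: shallow glass dish, radius 44, height 16 mm, beside the lamp. Origin under its centre.
- slidebox: Bystander: flat slide box 96 x 84 x 32 mm between the robot and the rails. Origin under its centre.
- beaker: Bystander: glass beaker, radius 30, height 70 mm, beyond the charger's far end. Origin under its centre.
- pen: Bystander: white and red pen, 140 mm long, lying on a sheet of paper near the robot. Origin under its centre.
- blower: Bystander: black rubber bulb blower, radius 30, height 110 mm, standing near the robot. Origin under its centre.
There are look-alikes about, which are no part of the job. What is shaped like the pack but orange is not meant.

How it is judged:
By the outcome, as a careful person would: the job done as asked, in the order asked, and still so for the second after the job is handed in, with the robot touching nothing.
It also fails if it takes over 67 s, if anything falls off the work surface, if the arm or the gripper's body presses on something with over 40 N, if the wrist force passes 120 N, or if a joint passes its speed limit or range.

ROBOT

A 6-joint arm with a two-finger parallel gripper is mounted at the origin on the work surface. World frame = base frame: x ahead of the robot, y to its left, z up, the work surface at z = 0. Lengths are in m, angles in rad, forces in N, time in s.
With the tool pointing down it reaches from about 0.275 to 0.875 m from the base axis. Payload 12.5 kg.
Tool frame: the origin (TCP) lies on the centre line of the jaws, within the pads' length; the fingertips stand r.finger_overhang ahead of it and the grasp point (between the pads) lies 3 mm ahead of it (r.finger_overhang is the distance from the TCP to the fingertips, in m); z points along the fingers, y is the line along which they close (so a half turn about z gives the same grasp; the last joint's range is limited). The gripper opens to 85 mm and grips with 20 to 120 N. Pads are 22 mm wide; open, the fingers measure 114 mm over their backs; the gripper's body (76 mm by 85 mm) begins 54 mm behind the grasp point. The pads swing forward as they close: fully open they stand 13 mm farther back than shut.
Start: joints at [-1.364, 0.351, 1.652, -0, 1.139, -0.085], TCP at [0.158, -0.527, 0.253] pointing down, gripper open.
Joint ranges: [-2.75, 2.75], [-0.79, 2.1], [0.01, 2.65], [-1.57, 4.71], [0.07, 3.14], [-2.87, 2.87]. Speed limits (rad/s): [2.22, 2.22, 2.79, 3.14, 3.14, 3.14].

INTERFACE

Orientations are given as a unit quaternion [x, y, z, w].
In Python, from cell import r, optics gives the robot as it stands. The module is installed in compiled form; this text tells all that it offers. Calls block until the motion is done:
- r.move_to(position, orientation): joint-space move of the TCP to a pose.
- r.move_linear(position, rot=None, vel=0.15): straight line of the TCP; rot=None keeps the orientation; vel is the mean speed in m/s.
- r.set_joints(angles): joint-space move.
- r.set_gripper(opening, squeeze=None): opening from 0.0 (shut) to 1.0 (fully open); squeeze is the grip in N (None keeps the last); returns when the fingers have stopped.
- r.sleep(seconds).
- r.inverse_kinematics(position, orientation): joint angles nearest the present ones, or None.
- optics.get_image(name): name is "scene" or "top" or "wrist"; returns a dict with "pixels" (384x512x3 uint8, red, green, blue), "depth" (384x512 float32, m along the optical axis (not along the pixel's ray), 0 where there is no reading), "fx", "fy", "cx", "cy" (pixels), "D" ([k1, k2, p1, p2, k3] as OpenCV has them; the pictures are not rectified), "camera_from_world" (4x4, takes a point from world to camera coordinates); the wrist camera has in their place "mount" (4x4, takes a point from camera to tool coordinates, whose origin is the TCP and whose axes are the flange's). Camera axes: x right, y down, z forward; pixel columns grow to the right and rows downward; lengths in m; the calibration is good to about 2 mm. A picture is of the moment at which its call begins: read the wrist's pose just before it.
A pose or a line that the arm cannot do raises r.PlanningError and nothing moves.
- r.hand_in(): hands the job in; it is judged then, once.
Readings, each from a call of its own:
- r.current_t(): time.
- r.current_q(): joint angles.
- r.current_qvel(): joint speeds.
- r.current_effort(): joint torques, N m.
- r.current_tool_pos(): TCP position.
- r.current_ee_rot(): TCP orientation.
- r.current_contact_force(): force on the tool from outside, world axes, zero at the start.
- r.current_torque(): the same for the moment, N m.
- r.current_opening(): opening from 0.0 (shut) to 1.0 (fully open).
- r.current_finger_force(): force on a finger pad.
Only numpy, scipy, OpenCV 4.12 (cv2) and the standard library are available. Lean on these libraries where they do the work, as an engineer would, in place of code of your own. Each camera call takes 0.05 s, during which the arm holds its last target. There are 200 camera calls.

## Working session

There is one attempt and no reset: what is moved stays moved. The work goes in short steps, each a Python script; the robot and the scene stay as the last script left them, time stands still between calls to the robot, and variables do not carry over. Pictures are saved under pics/ and viewed, at most 10 in all, crops included, and the job is handed in when it is done.

```bash
mkdir -p pics; python3 - <<'E'
from cell import r, optics
import cv2, numpy as np, pickle
for n in ("scene","top"):
    im=optics.get_image(n); pickle.dump(im,open(f"{n}.pkl","wb"))
    cv2.imwrite(f"pics/{n}.png",cv2.resize(im["pixels"][:,:,::-1],(800,600),interpolation=cv2.INTER_CUBIC))
    print(n,im["fx"],im["cx"],im["cy"],im["D"],np.round(im["camera_from_world"],3).tolist())
print(r.finger_overhang,r.current_t(),r.current_ee_rot(),r.current_contact_force())
E
```

```text
scene 364.686405920787 260.8179350148789 189.16639488786373 [6.5698554e-05 0.0000000e+00 0.0000000e+00 0.0000000e+00 0.0000000e+00] [[-0.015, 1.0, 0.01, -0.011], [0.595, 0.017, -0.804, -0.249], [-0.804, -0.007, -0.595, 1.483], [0.0, 0.0, 0.0, 1.0]]
top 385.2446849099012 263.7313561992705 187.3107697896164 [-0.08299049  0.          0.          0.          0.        ] [[-0.028, -0.999, -0.024, 0.062], [-0.987, 0.031, -0.156, 0.519], [0.157, 0.019, -0.987, 1.228], [0.0, 0.0, 0.0, 1.0]]
0.022 0.1 [ 9.89379260e-01  1.45356142e-01 -2.13723477e-05 -5.21067549e-04] [-0.30266058  0.82537153 -0.18703679]
```

View pics/scene.png

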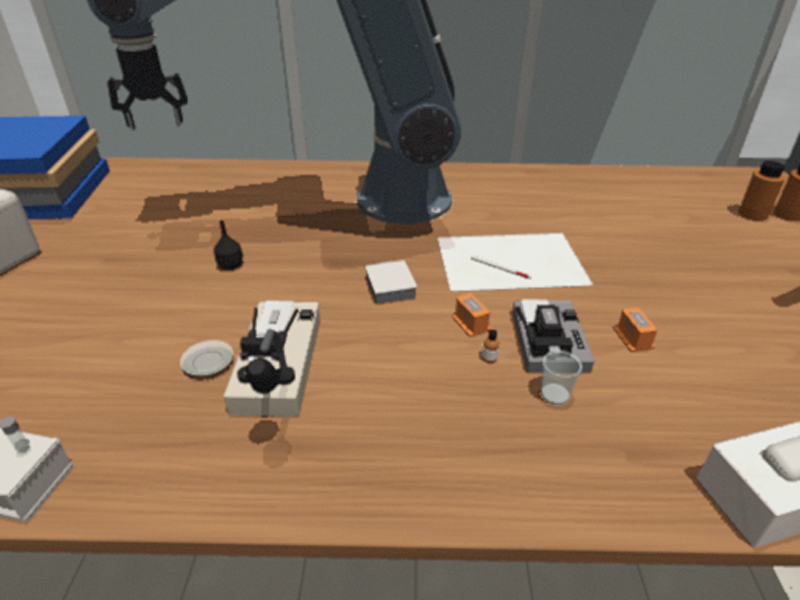

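View pics/top.png

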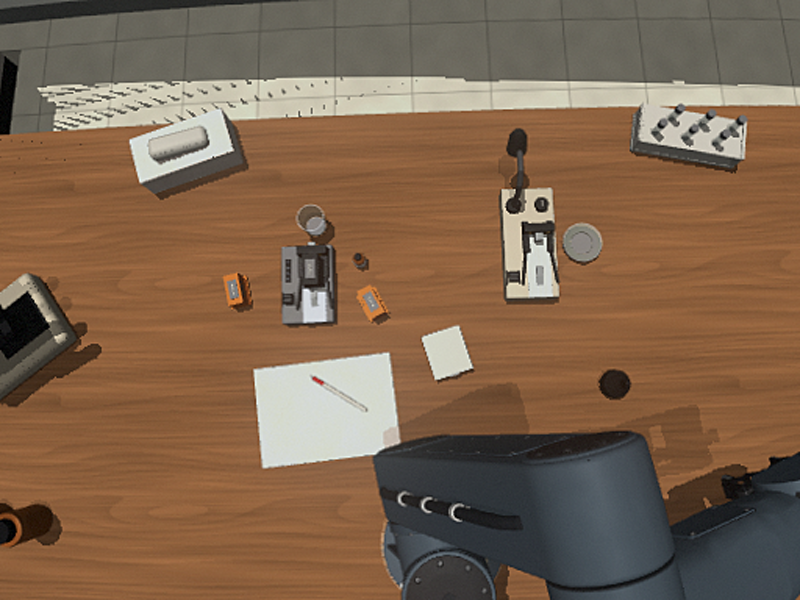

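The black pack sits in the grey charger (top view ~(310,270)). The two orange pack-shaped blocks at (236,290) and (372,303) are look-alikes. The lamp's cream base is at (530,245). Next I'll get rough poses from the housing corners.

```bash
cat > h.py <<'E'
import numpy as np, cv2, pickle
from scipy.spatial.transform import Rotation as R
def ray(im,uv,T):  # T world_from_cam
    K=np.array([[im["fx"],0,im["cx"]],[0,im["fy"],im["cy"]],[0,0,1]])
    n=cv2.undistortPoints(np.array(uv,float).reshape(-1,1,2),K,np.array(im["D"],float)).reshape(-1,2)
    d=np.c_[n,np.ones(len(n))]@T[:3,:3].T
    return T[:3,3],d
def onplane(im,uv,z,T):
    o,d=ray(im,uv,T); return o+d*((z-o[2])/d[:,2])[:,None]
def fit(local,world):  # 2D rigid fit -> x,y,yaw
    l=np.array(local,float);w=np.array(world)[:,:2];lc=l.mean(0);wc=w.mean(0)
    a=(l-lc);b=(w-wc);th=np.arctan2((a[:,0]*b[:,1]-a[:,1]*b[:,0]).sum(),(a*b).sum())
    c,s=np.cos(th),np.sin(th);M=np.array([[c,-s],[s,c]]);t=wc-M@lc
    return t,th,np.linalg.norm(l@M.T+t-w,axis=1)
E
python3 - <<'E'
from h import *
im=pickle.load(open("top.pkl","rb"));T=np.linalg.inv(im["camera_from_world"])
s=.64
c=np.array([(282,325),(336,322),(335,244),(281,247)])*s
w=onplane(im,c,.03,T);print(w.round(3)); t,th,e=fit([(-.085,.072),(-.085,-.04),(.085,-.04),(.085,.072)],w);print("charger",t,th,e)
c=np.array([(505,299),(559,297),(553,188),(501,190)])*s
w=onplane(im,c,.045,T);print(w.round(3)); t,th,e=fit([(-.085,.072),(-.085,-.04),(.155,-.04),(.155,.072)],w);print("lamp",t,th,e)
P=im["pixels"][:,:,::-1]
a=P[148:214,170:225];b=P[78:200,300:370]
cv2.imwrite("pics/c.png",np.hstack([cv2.resize(a,(400,480),interpolation=2),cv2.resize(b,(344,600),interpolation=2)[:480]]))
E
```

```text
[[0.461 0.326 0.03 ]
 [0.464 0.21  0.03 ]
 [0.634 0.211 0.03 ]
 [0.632 0.329 0.03 ]]
charger [0.54811695 0.25301581] 0.015939988781542312 [0.00234471 0.00171873 0.00347816 0.00287253]
[[ 0.5   -0.148  0.045]
 [ 0.501 -0.261  0.045]
 [ 0.74  -0.265  0.045]
 [ 0.738 -0.152  0.045]]
lamp [ 0.58461419 -0.2220873 ] -0.011754875111277015 [0.00137908 0.00176087 0.00111929 0.00197009]
```

```bash
cat >> h.py <<'E'
def down(yaw): return (R.from_euler('z',yaw)*R.from_euler('x',np.pi)).as_quat()
def wristT(r,im,p,q):
    T=np.eye(4);T[:3,:3]=R.from_quat(q).as_matrix();T[:3,3]=p; return T@im["mount"]
E
python3 - <<'E'
from cell import r, optics
from h import *
print(r.current_q().round(3) if hasattr(r.current_q(),'round') else r.current_q())
for n,p,yaw in (("lamp",(.52,-.222,.33),-.012),("charger",(.49,.253,.32),.016)):
    r.move_to(p,down(yaw)); r.sleep(.2)
    p=np.array(r.current_tool_pos());q=np.array(r.current_ee_rot())
    im=optics.get_image("wrist"); im["T"]=wristT(r,im,p,q)
    pickle.dump(im,open(n+".pkl","wb"))
    cv2.imwrite(f"pics/w{n}.png",cv2.resize(im["pixels"][:,:,::-1],(800,600),interpolation=2))
    print(n,np.round(p,4),np.round(r.current_q(),3),r.current_t(),np.round(im["mount"],3).tolist(),im["fx"],np.round(im["T"],3).tolist())
E
```

```text
[-1.364  0.351  1.652  0.     1.139 -0.085]
lamp [ 0.5197 -0.2226  0.3299] [-0.487  0.313  1.512 -0.     1.317  1.097] 2.1 [[-0.001, -0.95, -0.312, 0.08], [1.0, -0.001, -0.0, 0.0], [-0.0, -0.312, 0.95, -0.119], [0.0, 0.0, 0.0, 1.0]] 277.1087551723115 [[-0.014, -0.95, -0.312, 0.6], [-1.0, 0.013, 0.004, -0.224], [0.0, 0.312, -0.95, 0.449], [0.0, 0.0, 0.0, 1.0]]
charger [0.4903 0.2524 0.32  ] [ 0.391  0.293  1.563 -0.     1.285  1.947] 4.0833 [[-0.001, -0.95, -0.312, 0.08], [1.0, -0.001, -0.0, 0.0], [-0.0, -0.312, 0.95, -0.119], [0.0, 0.0, 0.0, 1.0]] 277.1087551723115 [[0.014, -0.95, -0.312, 0.571], [-1.0, -0.013, -0.005, 0.254], [0.0, 0.312, -0.95, 0.439], [0.0, 0.0, 0.0, 1.0]]
```

View pics/wlamp.png

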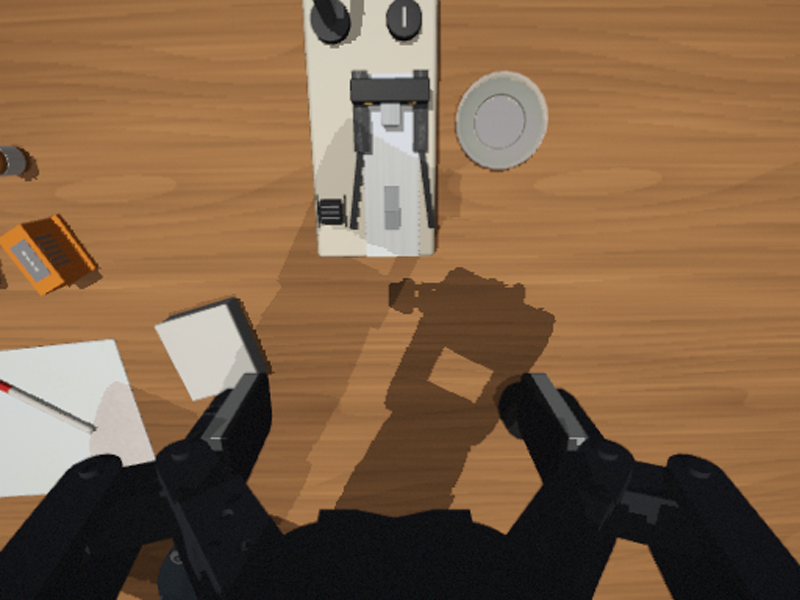

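View pics/wcharger.png

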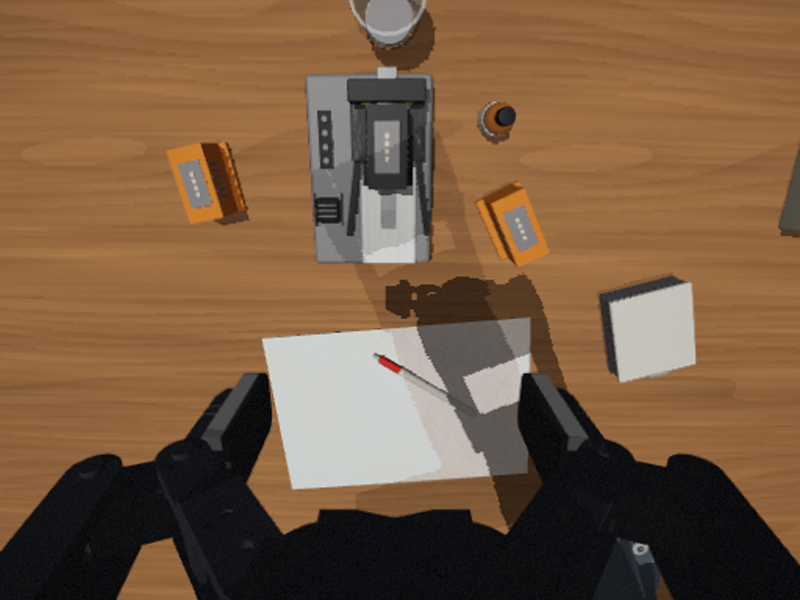

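Both views are clear. Lamp: end stop (390,90), pad (331,211), tooth (392,205). Charger: pad (327,209), pack (388,148), end stop (386,90). I'll enlarge both to measure.

```bash
python3 - <<'E'
from h import *
o=[]
for n,(x0,y0) in (("lamp",(190,36)),("charger",(190,36))):
    P=pickle.load(open(n+".pkl","rb"))["pixels"][y0:y0+140,x0:x0+95,::-1]
    o.append(cv2.resize(P,None,fx=4.2,fy=4.2,interpolation=cv2.INTER_CUBIC))
cv2.imwrite("pics/crop.png",np.hstack(o));print(o[0].shape)
E
```

```text
(588, 399, 3)
```

View pics/crop.png

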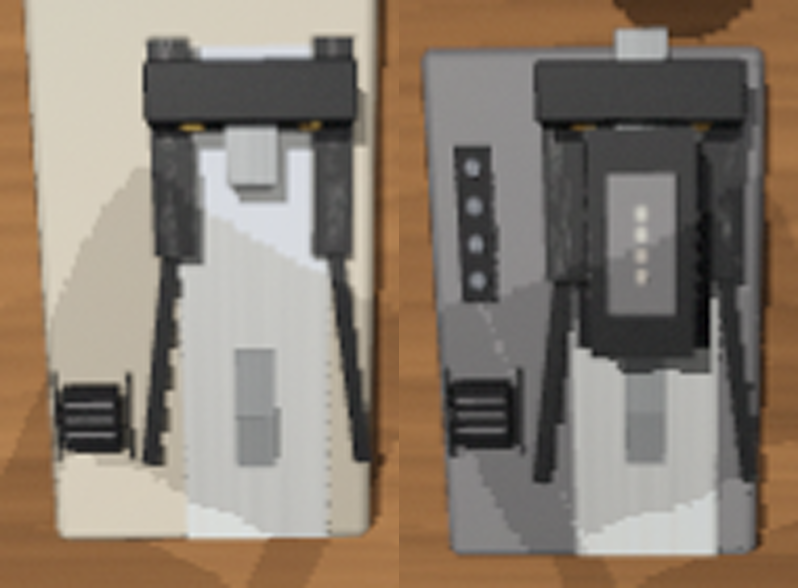

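```bash
python3 - <<'E'
from h import *
res={}
for n,z,corn,loc,feat in (
 ("charger",.03,[(56,552),(357,552),(363,50),(25,52)],[(-.085,.072),(-.085,-.04),(.085,-.04),(.085,.072)],
   dict(pad=(87,414,.01),stopnear=(240,123,.03),stopfar=(240,60,.03),tooth=(246,412,.005),toothslot=(246,463,0),slotfar=(246,372,0),chan=(165,280,.0115),packrearL=(184,345,.046),packrearR=(296,355,.046),packfrontL=(188,132,.046),packfrontR=(297,132,.046))),
 ("lamp",.045,[(60,537),(370,537)],[(-.085,.072),(-.085,-.04)],
   dict(pad=(93,418,.01),stopnear=(250,123,.03),stopfar=(250,60,.03),tooth=(257,408,.005),toothslot=(257,465,0),slotfar=(257,350,0),chan=(180,260,.0115),edgeL=(25,0,0),edgeR=(378,0,0),ejnear=(254,185,.024)))):
    im=pickle.load(open(n+".pkl","rb"));T=im["T"]
    px=lambda c:np.array(c,float)/4.2+np.array([190,36])
    w=onplane(im,px(corn),z,T)
    t,th,e=fit(loc,w)
    if n=="lamp":
        L=onplane(im,px([(25,0),(378,0),(370,537),(60,537)]),z,T)[:,:2]
        a=np.arctan2(*(L[0]-L[3])[::-1]),np.arctan2(*(L[1]-L[2])[::-1]);th=np.mean(a)
        M=np.array([[np.cos(th),-np.sin(th)],[np.sin(th),np.cos(th)]]);t=w[:,:2].mean(0)-M@np.mean(loc,axis=0);print("edge yaws",a, "width",np.linalg.norm(w[0]-w[1]))
    M=np.array([[np.cos(th),-np.sin(th)],[np.sin(th),np.cos(th)]])
    print(n,t.round(4),th.round(4),e.round(4))
    for k,(u,v,dz) in feat.items():
        print(" ",k,(((onplane(im,px([(u,v)]),z+dz,T)[:,:2]-t)@M)*1e3).round(1))
    D=im["depth"];xy=px(corn[0])+(4,-6);c=int(xy[0]),int(xy[1]);d=D[c[1],c[0]]
    o,ry=ray(im,[c],T);print("depth z",(o+ry*d)[0])
E
```

```text
charger [0.5496 0.2578] 0.0221 [0.0032 0.0022 0.0032 0.0025]
  pad [[-31.5  54.9]]
  stopnear [[58.1  1.2]]
  stopfar [[75.5  1. ]]
  tooth [[-32.    0.8]]
  toothslot [[-50.5   1.1]]
  slotfar [[-18.9   0.7]]
  chan [[12.2 26.8]]
  packrearL [[-6.2 18.9]]
  packrearR [[ -9.4 -15.2]]
  packfrontL [[54.2 16.1]]
  packfrontR [[ 53.9 -15.5]]
depth z [0.47556327 0.3204863  0.02906269]
edge yaws (np.float64(-0.0002888389563435389), np.float64(-0.0009077791324007684)) width 0.11043389334456362
lamp [ 0.5881 -0.222 ] -0.0006 [0.0008 0.0008]
  pad [[-41.   55.6]]
  stopnear [[48.5  1.1]]
  stopfar [[65.7  0.9]]
  tooth [[-39.    0.4]]
  toothslot [[-59.4   0.7]]
  slotfar [[-20.2   0.1]]
  chan [[ 9.5 24.5]]
  edgeL [[88.5 71.3]]
  edgeR [[ 86.9 -39.3]]
  ejnear [[31.3  0.2]]
depth z [ 0.51381107 -0.15667604  0.04304388]
```

```bash
python3 - <<'E'
from cell import r, optics
from h import *
q=down(.02); P=np.array([.5169,.312]); ov=r.finger_overhang
r.set_gripper(0.0)
r.move_to([*P,.04+.03+ov],q)
r.move_linear([*P,.04+.012+ov],vel=.06); r.sleep(.2)
b=np.array(r.current_contact_force());print("bias",b.round(2),r.current_tool_pos())
z0=None;z=.04+.012+ov;log=[]
while z>.04+ov-.02:
    z-=.001; r.move_linear([*P,z],vel=.03); r.sleep(.05)
    f=(np.array(r.current_contact_force())-b)[2]; za=r.current_tool_pos()[2]-ov
    log.append((round((za)*1e3,1),round(float(f),1)))
    if z0 is None and f>1.2: z0=za
    if f>14 or (z0 and z0-za>.0057): break
print(log,z0)
r.sleep(.3)
r.move_linear([*P,.13+ov],vel=.15)
r.move_to([.47,.2555,.30],q); r.sleep(.2)
p=np.array(r.current_tool_pos());qq=np.array(r.current_ee_rot())
im=optics.get_image("wrist"); im["T"]=wristT(r,im,p,qq); pickle.dump(im,open("ej.pkl","wb"))
C=im["pixels"][20:180,180:300,::-1];cv2.imwrite("pics/ej.png",cv2.resize(C,None,fx=3.75,fy=3.75,interpolation=2))
print(r.current_t())
E
```

```text
bias [-0.3   0.12  0.1 ] [0.51706646 0.31208328 0.07426425]
[(np.float64(51.0), 0.2), (np.float64(50.0), -0.2), (np.float64(49.0), -0.6), (np.float64(47.9), 0.2), (np.float64(47.0), -0.2), (np.float64(46.0), -0.0), (np.float64(44.9), -0.2), (np.float64(44.0), -0.3), (np.float64(43.0), 0.4), (np.float64(42.0), 0.7), (np.float64(41.0), -0.7), (np.float64(40.0), -0.1), (np.float64(39.0), 0.5), (np.float64(38.0), 1.3), (np.float64(36.9), 0.9), (np.float64(35.9), 0.8), (np.float64(34.9), 1.1), (np.float64(34.0), 2.0), (np.float64(33.7), 9.5), (np.float64(33.3), 16.3)] 0.03795419086440338
14.4917
```

View pics/ej.png

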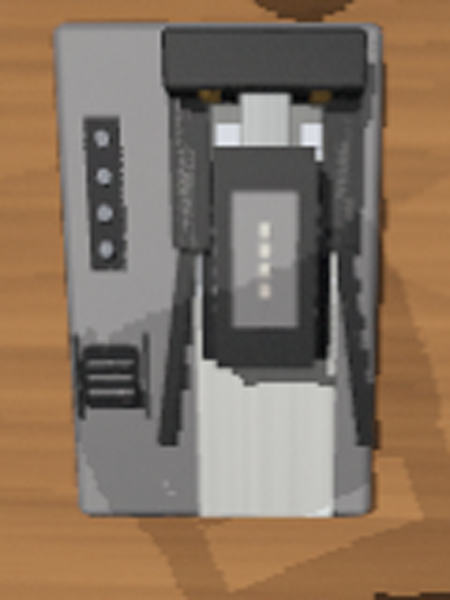

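The pack has sprung back: there is a gap to the end stop, and its rear edge is now at y≈366 in the crop, over the tooth.

```bash
python3 - <<'E'
from h import *
im=pickle.load(open("ej.pkl","rb"));T=im["T"];px=lambda c:np.array(c,float)/3.75+np.array([180,20])
w=onplane(im,px([(80,514),(372,514),(383,27),(55,27)]),.03,T);print(w.round(4))
print(fit([(-.085,.072),(-.085,-.04),(.085,-.04),(.085,.072)],w))
print("pack",onplane(im,px([(265,259),(231,190),(299,190),(298,328),(232,328)]),.076,T).round(4))
print("packtop",onplane(im,px([(204,365),(325,367),(320,150),(213,148)]),.076,T).round(4))
print("floor strip near",onplane(im,px([(200,516),(334,516)]),.03,T).round(4), "stop",onplane(im,px([(163,95),(366,92)]),.06,T).round(4))
E
```

```text
[[0.465  0.3276 0.03  ]
 [0.4671 0.2168 0.03  ]
 [0.6325 0.221  0.03  ]
 [0.6306 0.3303 0.03  ]]
(array([0.54910243, 0.25791913]), np.float64(0.02034455647712619), array([0.00238591, 0.0022003 , 0.00274657, 0.00244655]))
pack [[0.5571 0.2588 0.076 ]
 [0.577  0.2695 0.076 ]
 [0.5774 0.2488 0.076 ]
 [0.5365 0.248  0.076 ]
 [0.5361 0.2689 0.076 ]]
packtop [[0.5245 0.2777 0.076 ]
 [0.5246 0.239  0.076 ]
 [0.5888 0.2427 0.076 ]
 [0.5888 0.2751 0.076 ]]
floor strip near [[0.465  0.282  0.03  ]
 [0.466  0.2312 0.03  ]] stop [[0.6056 0.2916 0.06  ]
 [0.6077 0.2283 0.06  ]]
```

```bash
python3 - <<'E'
from cell import r, optics
from h import *
q=down(.02); P=np.array([.5571,.2588]); u=np.array([np.cos(.02),np.sin(.02)])
F=lambda:(np.array(r.current_contact_force())-b).round(1)
r.set_gripper(0.62)
r.move_to([*P,.13],q); r.sleep(.1); b=np.array(r.current_contact_force())
r.move_linear([*P,.065],vel=.08); print("down",F())
r.set_gripper(0.0,squeeze=30); r.sleep(.2); print("grip",r.current_opening(),r.current_finger_force(),F())
for d in (.004,.012,.020,.030,.038):
    r.move_linear([*(P-d*u),.065],vel=.05); print(d,F())
    if np.abs(F()[:2]).max()>20: break
E
```

```text
down [0.3 0.1 0.8]
grip 0.3716941368318084 31.595569252967834 [-0.9  0.4  5.5]
0.004 [ 1.4 -0.1  5.9]
0.012 [-0.3 -0.6  7.8]
0.02 [-0.3  0.3 10.7]
0.03 [-1.5  0.3 10. ]
0.038 [-1.3 -0.3 10.4]
```

```bash
python3 - <<'E'
from cell import r, optics
from h import *
F=lambda:np.array(r.current_contact_force()).round(1)
p=np.array(r.current_tool_pos())
r.move_linear([p[0],p[1],p[2]+.01],vel=.03);print(F())
r.move_linear([p[0],p[1],.19],vel=.2);print(F(),r.current_opening())
L=np.array([.5445,-.2213]); q=down(-.004)
r.move_linear([*L,.19],rot=q,vel=.3); r.sleep(.1)
r.move_linear([*L,.092],vel=.12); r.sleep(.2); w=F(); print("w",w)
z=.092
while z>.076:
    z-=.001; r.move_linear([*L,z],vel=.03); r.sleep(.03); f=F()-w; print(round(z,3),f)
    if f[2]>3.5: break
r.set_gripper(0.62); r.sleep(.1)
r.move_linear([*L,.15],vel=.15); print(F(),r.current_t())
r.move_linear([.47,-.2213,.25],vel=.25); r.sleep(.2)
p=np.array(r.current_tool_pos());qq=np.array(r.current_ee_rot())
im=optics.get_image("wrist"); im["T"]=wristT(r,im,p,qq); pickle.dump(im,open("set.pkl","wb"))
C=im["pixels"][0:200,150:330,::-1];cv2.imwrite("pics/set.png",cv2.resize(C,None,fx=3,fy=3,interpolation=2))
print(r.current_t())
E
```

```text
[-0.4 -0.1 -3.9]
[-0.9 -0.2 -4.3] 0.37076065141666564
w [-0.3 -1.  -4.4]
0.091 [0.1 0.6 0.9]
0.09 [0.9 0.9 0.7]
0.089 [0.5 0.7 0.5]
0.088 [0.  0.1 1. ]
0.087 [-0.2 -0.4  0.1]
0.086 [0.1 0.2 0.1]
0.085 [0.1 1.5 1.1]
0.084 [0.4 1.4 1.6]
0.083 [1.  2.1 1.4]
0.082 [0.4 1.  1. ]
0.081 [0.6 0.5 1.7]
0.08 [-3.1  2.4 10.4]
[-0.4  0.3  0.3] 27.6417
28.5417
```

View pics/set.png

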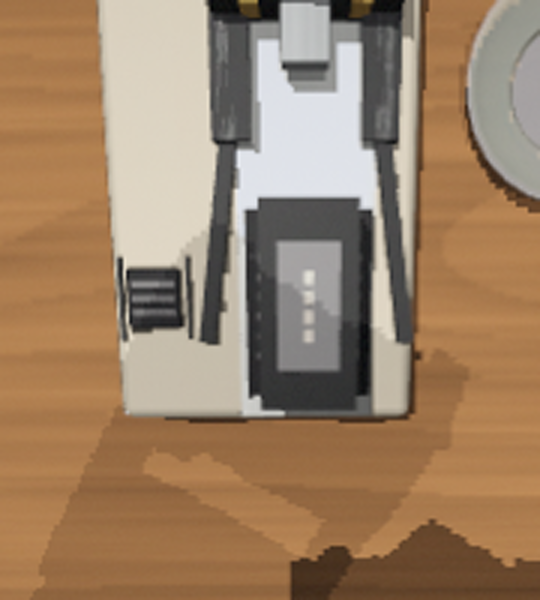

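The pack lies on the lamp's runway between the guides (label centre at (308,305)), and the channel begins at about y=143. I'll measure these points, then push.

```bash
python3 - <<'E'
from h import *
im=pickle.load(open("set.pkl","rb"));T=im["T"];px=lambda c:np.array(c,float)/3+np.array([150,0])
f=lambda n,c,z:print(n,onplane(im,px(c),z,T)[:,:2].round(4).tolist())
f("pack",[(308,305)],.091);f("packrear",[(260,410),(357,410)],.091);f("labelends",[(308,240),(308,372)],.091)
f("chan",[(230,145),(380,145)],.0565);f("near",[(126,414),(408,414)],.045);f("edges",[(105,60),(422,60)],.045);f("pad",[(156,299)],.055);f("stripmid",[(306,60)],.069)
f("guideends",[(210,342),(404,342)],.052)
E
```

```text
pack [[0.5448, -0.2217]]
packrear [[0.5114, -0.2057], [0.5113, -0.2378]]
labelends [[0.5643, -0.2218], [0.5237, -0.2216]]
chan [[0.5968, -0.1954], [0.5966, -0.2465]]
near [[0.5037, -0.1511], [0.5031, -0.2603]]
edges [[0.626, -0.152], [0.6252, -0.2614]]
pad [[0.5464, -0.167]]
stripmid [[0.6198, -0.2214]]
guideends [[0.531, -0.1855], [0.5307, -0.2571]]
```

```bash
python3 - <<'E'
from cell import r, optics
from h import *
y=-.2217; q=down(-.002); z=.077
r.set_gripper(0.0)
r.move_to([.472,y,.12],q); r.move_linear([.472,y,z],vel=.12); r.sleep(.2)
b=np.array(r.current_contact_force()); F=lambda:(np.array(r.current_contact_force())-b).round(1)
r.move_linear([.497,y,z],vel=.08); print(F(),r.current_tool_pos().round(4))
x=.497;log=[]
while x<.564:
    s=.003 if x<.538 else .0007
    x+=s; r.move_linear([x,y,z],vel=.03); r.sleep(.03 if s>.001 else .04); f=F(); log.append((round(r.current_tool_pos()[0]*1e3,1),*f.tolist()))
    if f[0]<-17 or abs(f[1])>12 or abs(f[2])>15: break
print(*log,sep="\n");print(r.current_t())
E
```

```text
[-0.2  0.4  1.3] [ 0.4969 -0.2215  0.0769]
(np.float64(499.9), -0.1, -0.5, 0.8)
(np.float64(503.1), -0.3, 0.0, 1.4)
(np.float64(506.2), -1.0, 0.4, 0.9)
(np.float64(509.2), 0.3, 0.6, 1.1)
(np.float64(512.2), -0.8, -0.6, 1.0)
(np.float64(515.2), -0.4, 0.2, 1.2)
(np.float64(518.2), -0.4, -0.2, 0.2)
(np.float64(521.2), -0.7, -1.5, 1.3)
(np.float64(524.2), 0.9, 0.0, 0.9)
(np.float64(527.2), 0.1, -0.6, 1.3)
(np.float64(530.2), -0.4, -0.2, 0.1)
(np.float64(533.2), -0.5, -0.4, 0.9)
(np.float64(536.2), 0.7, 1.0, 0.8)
(np.float64(539.2), -0.1, 0.0, 1.1)
(np.float64(539.7), 0.3, 0.2, -0.1)
(np.float64(540.4), -2.7, 0.3, 1.2)
(np.float64(541.2), -0.9, 0.3, 1.3)
(np.float64(541.9), -1.3, -0.8, -0.3)
(np.float64(542.6), -0.8, -0.4, -0.1)
(np.float64(543.0), -4.1, -0.1, 1.9)
(np.float64(543.5), -7.0, -0.3, 3.9)
(np.float64(544.2), -5.4, -0.8, 4.2)
(np.float64(544.8), -5.9, -0.0, 4.4)
(np.float64(545.5), -6.3, -0.7, 5.1)
(np.float64(546.2), -6.3, 0.3, 4.8)
(np.float64(546.9), -6.1, -0.0, 5.0)
(np.float64(547.6), -7.0, 0.0, 5.1)
(np.float64(548.2), -7.0, -0.5, 4.0)
(np.float64(548.9), -7.5, -0.4, 5.2)
(np.float64(549.6), -6.3, 0.3, 5.7)
(np.float64(550.3), -7.8, 0.1, 4.8)
(np.float64(551.0), -7.8, -1.0, 5.3)
(np.float64(551.7), -7.6, -0.2, 5.6)
(np.float64(552.3), -8.4, -0.5, 5.9)
(np.float64(553.0), -8.4, 0.1, 5.3)
(np.float64(553.7), -8.4, -0.4, 6.0)
(np.float64(554.4), -8.8, -0.8, 6.0)
(np.float64(555.0), -8.2, -0.2, 5.2)
(np.float64(555.7), -8.6, -0.6, 5.7)
(np.float64(556.4), -7.9, -0.8, 6.3)
(np.float64(557.1), -8.6, 0.4, 5.4)
(np.float64(557.8), -9.4, -0.2, 5.9)
(np.float64(558.5), -8.3, -1.0, 6.1)
(np.float64(559.1), -10.2, -0.7, 7.1)
(np.float64(559.8), -9.3, -1.3, 6.5)
(np.float64(560.3), -11.1, -1.2, 8.0)
(np.float64(560.3), -15.1, -0.5, 10.7)
(np.float64(560.4), -20.7, -0.9, 13.5)
44.7333
```

The ejector engaged at about 543 mm and the end stop at 560.3 mm, so the click at about 558 has been passed. I'll back off and check.

```bash
python3 - <<'E'
from cell import r, optics
from h import *
y=-.2217; z=.077
for x in (.558,.556,.553,.548):
    r.move_linear([x,y,z],vel=.03); r.sleep(.1); print(x,np.array(r.current_contact_force()).round(1))
r.move_linear([.50,y,z],vel=.15); r.move_linear([.47,y,.25],vel=.25); r.sleep(.2)
p=np.array(r.current_tool_pos());qq=np.array(r.current_ee_rot())
im=optics.get_image("wrist"); im["T"]=wristT(r,im,p,qq); pickle.dump(im,open("end.pkl","wb"))
C=im["pixels"][0:200,150:330,::-1];cv2.imwrite("pics/end.png",cv2.resize(C,None,fx=3,fy=3,interpolation=2))
print(r.current_t())
E
```

```text
0.558 [-6.4 -0.2  2.9]
0.556 [-0.   0.2  0.7]
0.553 [ 0.2  1.1 -0.2]
0.548 [ 0.3 -0.1  0.8]
47.825
```

View pics/end.png

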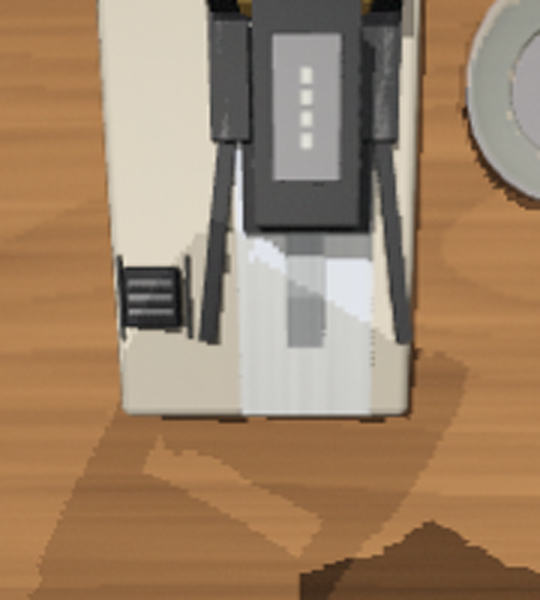

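The pack's rear edge is at y≈230 in the crop. The finger force dropped to zero within 2 mm of backing off, so the ejector is not pushing the pack back. The tooth is up behind it and the pad (152,298) is up, so the pack is locked and the gripper is clear.

```bash
python3 -c "
from cell import r
print(r.hand_in(), r.current_t())"
```

```text
the job is handed in; nothing more can be done
the job is handed in; nothing more can be done
```

The battery pack is off the charger and locked on the lamp's rail, held by its catch after the gripper backed off, and the job was handed in after about 48 s of robot time.

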